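# Index the engraver's turntable by one hole

### The arm

A 7-joint arm with a two-finger parallel gripper is mounted at the origin on the work surface. World frame = base frame: x ahead of the robot, y to its left, z up, the work surface at z = 0. Lengths are in m, angles in rad, forces in N, time in s.
With the tool pointing down it reaches from about 0.4 to 0.85 m from the base axis. Payload 10.4 kg.
Tool frame: the origin (TCP) lies between the finger pads; the fingertips stand 22 mm ahead of it and the grasp point (between the pads) lies 3 mm ahead of it; z points along the fingers, y is the line along which they close (so a half turn about z gives the same grasp; the last joint's range is limited). The gripper opens to 85 mm and grips with 20 to 120 N. Pads are 22 mm wide; open, the fingers measure 114 mm over their backs; the gripper's body (76 mm by 85 mm) begins 54 mm behind the grasp point. The pads swing forward as they close: fully open they stand 13 mm farther back than shut.
Start: joints at [-1.175, 0.332, -0.065, 1.46, 0.022, 1.35, -0.088], TCP at [0.254, 0.571, 0.253] pointing down, gripper open.
Joint ranges: [-2.6, 2.6], [-0.5, 2.12], [-1.47, 1.34], [0.16, 2.42], [-1.27, 4.41], [0.06, 2.06], [-2.6, 2.6]. Speed limits (rad/s): [2.22, 2.22, 2.79, 2.79, 3.14, 3.14, 3.14].

### API

Orientations are given as a unit quaternion [x, y, z, w].
In Python, from workcell import manip, camera, ticket, boxes_of, outline_of gives the robot as it stands.
- The arm moves only by the tool carry_out, never from a script. Its argument "deltas" is a list of rows, each a list of 5 numbers: the shift along the tool's x, y, z as a fraction of full scale, then the turn about the tool's z as a fraction of full scale, then the opening, from -1 (shut) to 1 (fully open), so that 0 is half open. In form: [[tx, ty, tz, spin, gripper], ...]. A call has 1 to 20 rows; each row is the pose to reach, as a shift and turn from the pose commanded when the call began, along the tool's axes at that moment; what a row does not reach only later rows make up. Full scale, the value 1, is 150 mm for a shift and 30 degrees for a turn. A row lasts 1/8 s, in which the tool goes at most 62.5 mm and 10.7 degrees, less where a joint would pass 70% of its speed; a pose out of reach is approached as far as the arm can. A call with a number of a shift or a turn outside -1 to 1 is refused whole. A call with a gripper value outside its range is refused whole. The fingers move at their own pace and stop on an object; "force" is the grip in N (left out, the last holds). Time passes only in rows, so rows that repeat a pose let the fingers close. It gives the time, the measured TCP pose, the force, the opening and the grip force at its end, in the units of the state.
- manip.get_obs(): the state, without advancing time (a new reading comes with each control period).
- camera(name): name is "scene" or "top" or "wrist"; returns a dict with "img" (400x640x3 uint8, red, green, blue), "depth" (400x640 float32, m along the optical axis (not along the pixel's ray), 0 where there is no reading), "vertical_fov" (degrees; the focal length in pixels is half the picture's height over the tangent of half this angle, whatever the lens; pixels are square), "cx", "cy" (the principal point, pixels), "k1" (the pictures are not rectified: a ray, as slopes to the right and down, at radius r is drawn at 1 + k1 r^2 times it, then the intrinsics apply), "R" (3x3) and "t" (3): a world point X has camera coordinates R X + t. Camera axes: x right, y down, z forward; pixel columns grow to the right and rows downward; lengths in m; the calibration is good to about 2 mm. A picture is of the moment at which its call begins.
- ticket.hand_in(): hands the job in; it is judged then, once.
Trained networks look in a picture, given as the dict that the camera call returned (one of the last four; its "shot" number tells which), for a name from the list of things; names that differ only in an ending like _2 or _b are one class to them, and where a whole thing is asked for, a point or a joint stands for the part that bears it (a point fixed in the world has none). Each returns a list of dicts, best first, with "conf" (0 to 1); they miss things now and then, are a little off and sometimes report something else, mostly with a low value. They report only what shows in the picture. A call takes as long as a camera call. They do not tell look-alikes from the thing itself.
- boxes_of(query, picture): "position" ([x, y, z] in m, in world coordinates, good to about 4 mm: the middle of the surface that is visible of it).
- outline_of(query, picture): "region" (400x640 bool, what is visible of it).
The state is a dict: "clock": time; "joint_pos": joint angles; "joint_velocities": joint speeds; "tau": joint torques, N m; "position": TCP position; "ee_rot": TCP orientation; "ft_force": force on the tool from outside, world axes, zero at the start; "torque": the same for the moment, N m; "grip_width": opening from 0.0 (shut) to 1.0 (fully open); "grasp_force": force on a finger pad.
Only numpy, scipy, OpenCV 4.12 (cv2) and the standard library are available. Lean on these libraries where they do the work, as an engineer would, in place of code of your own. Each camera call takes 0.05 s, during which the arm holds its last target. There are 200 camera calls.

### The job

The copper bowl on the turntable is to be punched at its next division. With a fingertip press the spring plunger's brass pad down to free the turntable and, pressing it, turn the turntable counter-clockwise (seen from above) to the very next hole, not past it; let the plunger spring fully up there so that the turntable is locked again, and take the hand away. The bowl rides along in its place on the turntable; do not lift or carry anything, and leave the hammer, the punch block and the clay pot alone.

Things in the scene. Friction and masses are not known exactly. Their poses are not given: they have to be found in the camera images.
- stand: Fixed, bolted index stand: grey foot, column, round steel plate 284 mm across (top at 57 mm) with 8 dark holes (16 mm, 45 degrees apart, 125 mm from the axis). Origin: on the turning axis at work-surface level; z up; its -x axis points from the axis to the hole where the plunger starts.
- turntable (a joint): Aluminium turntable on the stand: disc 190 mm across, top at 72 mm, with an arm to 167 mm from the axis that carries the plunger. Rad: 0 in the starting hole, grows counter-clockwise seen from above, next hole at 0.785 (0.024 play each way); no end stops. Rubs lightly (2 N at the pad), stays where left.
- plunger (a joint): Spring plunger on the arm, in m: 0 up, 0.012 fully pressed (hard stop). Its 10 mm pin points up into a hole from under the plate; pressed over 0.008 it frees the turntable. Between holes, when released, it rides at about 0.008 under the plate and springs up by itself at the next hole, locking it. Spring 5 N (up) to 10 N (pressed).
- pad (a point): Centre of the floor of the plunger's brass pad, a round dish 64 mm across outside, 54 mm inside, its rim 10 mm above the floor, so a shut fingertip fits in and can push the rim sideways. 135 mm from the turning axis; floor 92 mm above the work surface when up, 80 mm when fully pressed. Moves with the turntable.
- bowl: Loose copper bowl, 96 mm across the rim and 50 mm high, 0.3 kg, standing in the middle of the turntable. Origin: centre of its underside.
- hammer: Loose hammer, 240 mm long, lying on the work surface to the right (-y) of the stand. To be left alone.
- punch_block: Loose wooden block, 60 x 90 x 45 mm, with four steel punches standing 45 mm above it, beside the stand. Origin: centre of its underside. To be left alone.
- pot: Loose clay pot, 70 mm across and 70 mm high, beside the stand. Origin: centre of its underside. To be left alone.
Things that resemble listed ones, but are neither listed nor needed, are in the scene too. What is shaped like the bowl but blue or turquoise is not meant.

How it is judged:
On the way, in this order (a step that is already met when the one before it is completed fails the run):
1. the fingers press the plunger in far enough to free the turntable, which is still at its starting hole (value of joint plunger above 0.0075 m and contact force between the fingers and plunger above 0.5 N and value of joint turntable below 0.15 rad), for 0.05 s.
2. the turntable is at the next hole and the plunger has sprung up into it (value of joint turntable between 0.735 and 0.835 rad and value of joint plunger below 0.002 m), for 0.2 s.
At the end, for the whole second after the job is handed in: The turntable stands at the next hole counter-clockwise (0.785 rad, within 0.05), the plunger is up (within 2 mm), and the bowl stands upright and still on the turntable within 20 mm of its axis (all of step 2 and horizontal distance between bowl and stand below 0.02 m and z of bowl in the frame of stand between 0.066 and 0.078 m and angle between bowl's own z axis and vertical below 0.1 rad and linear speed of bowl below 0.02 m/s); the robot touches nothing.
It fails at once if the turntable is swung well past the next hole (more than 0.2 rad) (value of joint turntable above 0.985 rad).
It fails at once if the turntable is turned clockwise out of its hole (value of joint turntable below -0.2 rad).
It fails at once if the bowl is lifted off or pushed from its place (15 mm up or 25 mm from the axis) (z of bowl in the frame of stand above 0.087 m or horizontal distance between bowl and stand above 0.025 m).
It fails at once if the hammer, punch block or pot is moved or lifted (more than 15 mm) (distance of any of hammer, punch_block, pot from where it was at the start of the episode above 0.015 m).
It also fails if it takes over 35 s, if anything falls off the work surface, if the arm or the gripper's body presses on something with over 40 N, if the wrist force passes 120 N, or if a joint passes its speed limit or range.

## Working session

There is one attempt and no reset: what is moved stays moved. The work goes in short steps, Python scripts to look and compute and a tool call to move; the robot and the scene stay as the last step left them, time stands still between calls to the robot, and variables do not carry over. Pictures are saved under pics/ and viewed, at most 10 in all, crops included, and the job is handed in when it is done.

Besides the shell and the picture viewer there is one more tool, called after ">>>" as name([rows], argument=value, ...), one row to a line, values as JSON. carry_out: Moves the arm, as the interface text tells. Its arguments: {"type":"object","properties":{"deltas":{"type":"array","items":{"type":"array","items":{"type":"number"}}},"force":{"type":"number"}},"required":["deltas"]}

```bash
mkdir -p pics; cat > h.py <<'E'
import numpy as np, cv2
from workcell import manip, camera, ticket, boxes_of, outline_of
def save(c,n): cv2.imwrite(f"pics/{n}.png",c["img"][:,:,::-1])
def world(c,mask):
    v,u=np.nonzero(mask&(c["depth"]>0)); d=c["depth"][v,u]
    f=200/np.tan(np.radians(c["vertical_fov"])/2)
    K=np.array([[f,0,c["cx"]],[0,f,c["cy"]],[0,0,1.]])
    p=cv2.undistortPoints(np.c_[u,v].astype(float)[:,None],K,np.array([c["k1"],0,0,0.]))[:,0]
    X=np.c_[p*d[:,None],d]
    return (X-np.array(c["t"]))@np.array(c["R"]),u,v
E
python3 - <<'E'
from h import *
for n in("top","scene"):
    c=camera(n); save(c,n+"0")
    for q in("pad","turntable","stand","bowl","hammer","punch_block","pot","plunger"):
        print(n,q,[(np.round(b["position"],3).tolist(),round(b["conf"],2)) for b in boxes_of(q,c)][:4])
o=manip.get_obs(); print(o["position"],o["ee_rot"],o["ft_force"])
E
```

```text
top pad [([0.474, -0.106, 0.092], 0.89), ([0.627, -0.345, 0.024], 0.24)]
top turntable [([0.576, -0.076, 0.071], 0.58)]
top stand [([0.595, -0.058, 0.054], 0.71)]
top bowl [([0.334, -0.075, 0.024], 0.86), ([0.318, 0.12, 0.018], 0.82), ([0.718, 0.239, 0.02], 0.79), ([0.604, -0.054, 0.095], 0.78)]
top hammer [([0.628, -0.344, 0.025], 0.65)]
top punch_block [([0.449, 0.346, 0.05], 0.59)]
top pot [([0.586, 0.352, 0.038], 0.77)]
top plunger [([0.473, -0.102, 0.091], 0.63)]
scene pad [([0.479, -0.102, 0.094], 0.6)]
scene turntable [([0.622, -0.038, 0.07], 0.89), ([0.642, -0.023, 0.059], 0.65)]
scene stand [([0.64, -0.021, 0.064], 0.83)]
scene bowl [([0.328, -0.075, 0.039], 0.8), ([0.304, 0.112, 0.035], 0.8), ([0.586, -0.063, 0.106], 0.68), ([0.697, 0.226, 0.027], 0.62)]
scene hammer [([0.655, -0.338, 0.023], 0.81)]
scene punch_block []
scene pot [([0.602, 0.344, 0.048], 0.94)]
scene plunger [([0.482, -0.108, 0.095], 0.68)]
[0.25419161 0.57100949 0.25335262] [2.07890226e-01 9.78152161e-01 6.08383960e-05 1.71522321e-05] [-0.14553469  0.21367985  0.26458891]
```

```bash
python3 - <<'E'
from h import *
from scipy.optimize import least_squares
c=camera("top")
m=outline_of("pad",c)[0]["region"]; P,u,v=world(c,m); print("pad px",u.mean(),v.mean(),P.mean(0))
q=P[abs(P[:,2]-np.median(P[:,2]))<.02]
(x,y),r=cv2.minEnclosingCircle(q[q[:,2]>.08][:,:2].astype(np.float32)); print("pad circle",x,y,r,np.percentile(P[:,2],[5,25,50,75,95]))
W,u,v=world(c,np.ones((400,640),bool))
d=np.hypot(W[:,0]-.6,W[:,1]+.06)
for lo,hi in((.05,.063),(.067,.077),(.115,.13)):
    s=(W[:,2]>lo)&(W[:,2]<hi)&(d<.2); Q=W[s]; print(lo,len(Q),Q.mean(0))
    (x,y),r=cv2.minEnclosingCircle(Q[:,:2].astype(np.float32)); print(x,y,r)
# robust plate circle
s=(W[:,2]>.05)&(W[:,2]<.063)&(d<.17);Q=W[s]
a=np.arctan2(Q[:,1]+.06,Q[:,0]-.6);rr=d[s]
k=((a+np.pi)/(2*np.pi)*60).astype(int); B=np.array([Q[k==i][np.argmax(rr[k==i]),:2] for i in range(60) if (k==i).any()])
f=least_squares(lambda p:np.hypot(*(B-p[:2]).T)-p[2],[.6,-.06,.142],loss="soft_l1",f_scale=.002); print("plate",f.x)
cv2.imwrite("pics/a.png",c["img"][:,:,::-1])
E
```

```text
pad px 358.0345572354212 213.74298056155507 [ 0.4787843  -0.10296947  0.09408179]
pad circle 0.478217750787735 -0.10214091092348099 0.03186916559934616 [0.08832348 0.09124543 0.09369746 0.09848153 0.10436834]
0.05 4092 [ 0.6089122  -0.04898747  0.05725293]
0.6037058234214783 -0.053117454051971436 0.14212653040885925
0.067 2792 [ 0.59916651 -0.05383666  0.07253444]
0.5699911713600159 -0.06588985025882721 0.13090063631534576
0.115 203 [ 0.60232683 -0.05194513  0.121037  ]
0.5983207821846008 -0.05099298804998398 0.04772428795695305
plate [ 0.60363413 -0.05303161  0.14122439]
```

View pics/top0.png

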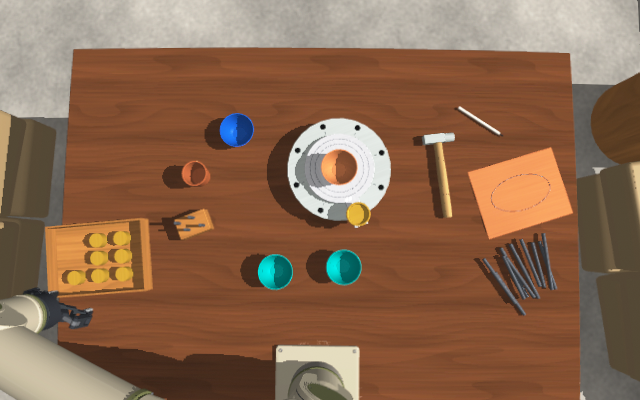

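View pics/scene0.png

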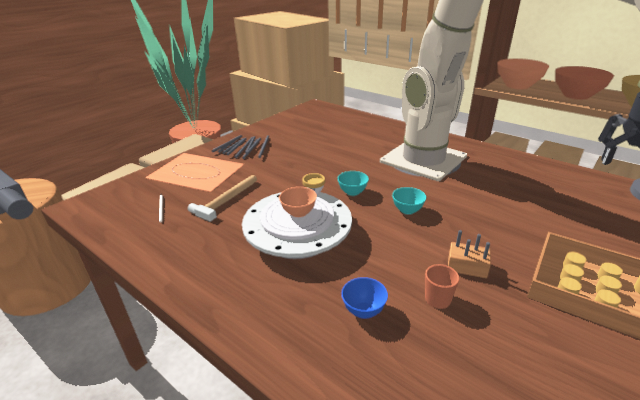

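The only brass dish on the stand is at top (358,214). The yellow look-alikes sit in the box at (75–120, 240–277), so they are not the pad. The copper bowl is at (339,167), and the teal and blue bowls are not meant. I'll start moving with the fingers shut, staying high, and confirm the pad with a close crop.

>>> carry_out([
  [-0.27,-0.29,0,0,-1],
  [-0.53,-0.58,0,0,-1],
  [-0.8,-0.87,0,0,-1],
  [-0.8,-0.87,0,0,-1],
])

```text
clock: 1.5
position: [0.3132, 0.3991, 0.2539]
ee_rot: [0.211, 0.977, 0.0, 0.001]
ft_force: [-0.7, 1.1, -0.2]
grip_width: 0.146
grasp_force: 0.0
```

>>> carry_out([
  [-0.27,-0.29,0,0,-1],
  [-0.53,-0.58,0,0,-1],
  [-0.8,-0.87,0,0,-1],
  [-0.8,-0.87,0,0,-1],
])

```text
clock: 2.0
position: [0.3688, 0.2318, 0.2538]
ee_rot: [0.211, 0.978, 0.0, 0.0]
ft_force: [-0.2, 0.9, -0.0]
grip_width: -0.001
grasp_force: 0.0
```

>>> carry_out([
  [-0.27,-0.29,0,0,-1],
  [-0.53,-0.58,0,0,-1],
  [-0.8,-0.87,0,0,-1],
  [-0.8,-0.87,0,0,-1],
])

```text
clock: 2.5
position: [0.425, 0.0642, 0.2537]
ee_rot: [0.211, 0.978, 0.0, 0.0]
ft_force: [-0.4, -0.1, -0.3]
grip_width: 0.002
grasp_force: 0.0
```

>>> carry_out([
  [-0.26,-0.29,0,0,-1],
  [-0.52,-0.58,0,0,-1],
  [-0.77,-0.87,0,0,-1],
  [-0.77,-0.87,0,0,-1],
  [-0.77,-0.87,0,0,-1],
])

```text
clock: 3.12
position: [0.4767, -0.0974, 0.2531]
ee_rot: [0.207, 0.978, 0.0, -0.0]
ft_force: [0.6, 0.8, -1.1]
grip_width: 0.003
grasp_force: 0.0
```

```bash
python3 - <<'E'
from h import *
o=manip.get_obs(); print(o["position"],o["ee_rot"],o["ft_force"],o["joint_pos"])
for n in("wrist","top","scene"):
    c=camera(n)
    for q in("pad","plunger"):
        b=outline_of(q,c)
        if not b: print(n,q,"none"); continue
        m=b[0]["region"];P,u,v=world(c,m)
        print(n,q,b[0]["conf"],u.min(),u.max(),v.min(),v.max(),np.percentile(P[:,2],[10,50,90]))
        s=(P[:,2]>.086)&(P[:,2]<.11);(x,y),r=cv2.minEnclosingCircle(P[s][:,:2].astype(np.float32));print(x,y,r)
    if n=="wrist": cv2.imwrite("pics/w.png",c["img"][:,:,::-1])
E
```

```text
[ 0.47674144 -0.09736205  0.25310352] [ 2.06874847e-01  9.78367390e-01  4.28670927e-05 -2.15756853e-04] [ 0.58861531  0.76675165 -1.12014984] [-5.06958478e-01  1.36939967e-03  6.23525213e-01  1.84369399e+00
 -9.60242796e-04  1.29720890e+00  1.27086317e+00]
wrist pad 0.85 284 346 160 222 [0.09041265 0.09161028 0.10109065]
0.47862666845321655 -0.10230255126953125 0.03173085302114487
wrist plunger 0.97 283 347 160 222 [0.09033626 0.09161627 0.1011171 ]
0.47894132137298584 -0.10250279307365417 0.03210380673408508
top pad none
top plunger none
scene pad 0.82 303 325 173 187 [0.08964722 0.09334793 0.10102661]
0.4813033938407898 -0.10360977798700333 0.03453132137656212
scene plunger none
```

View pics/w.png

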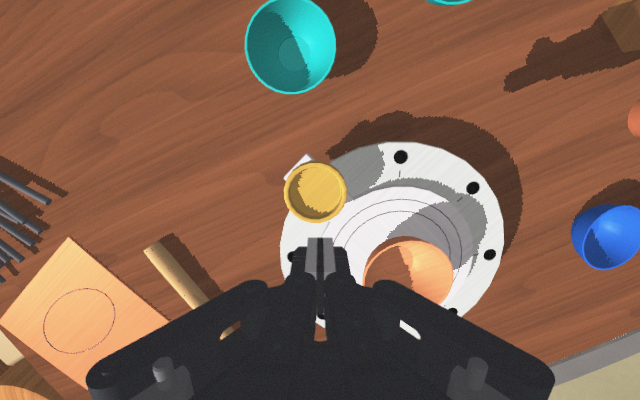

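The wrist view shows the brass dish at (315,191), on the arm next to the copper bowl at (408,272). This is the pad, centred at (0.479, −0.102). Descending to just inside the rim.

>>> carry_out([
  [-0.026,-0.025,0.25,0,-1],
  [-0.026,-0.025,0.5,0,-1],
  [-0.026,-0.025,0.75,0,-1],
  [-0.026,-0.025,0.86,0,-1],
  [-0.026,-0.025,0.86,0,-1],
  [-0.026,-0.025,0.86,0,-1],
])

```text
clock: 4.32
position: [0.4792, -0.1044, 0.1256]
ee_rot: [0.208, 0.978, 0.0, 0.001]
ft_force: [0.9, -0.1, 1.2]
grip_width: -0.002
grasp_force: 0.0
```

>>> carry_out([
  [0,0.01,0.05,0,-1],
  [0,0.01,0.1,0,-1],
  [0,0.01,0.13,0,-1],
  [0,0.01,0.15,0,-1],
  [0,0.01,0.15,0,-1],
  [0,0.01,0.15,0,-1],
])

```text
clock: 5.08
position: [0.4798, -0.1026, 0.1024]
ee_rot: [0.208, 0.978, 0.0, 0.001]
ft_force: [-0.1, 1.4, 9.7]
grip_width: -0.002
grasp_force: 4.4
```

```bash
cat > arc.py <<'E'
import sys,numpy as np
from scipy.spatial.transform import Rotation as R
from workcell import manip
o=manip.get_obs();p=o["position"];C=np.array([.6037,-.0531]);d=p[:2]-C
print("angle",np.arctan2(d[1],d[0])-(np.radians(201.6)-2*np.pi),"r",np.hypot(*d),"z",p[2],o["ft_force"])
a=np.arctan2(d[1],d[0]);M=R.from_quat(o["ee_rot"]).as_matrix()
for t in eval(sys.argv[1]):
    q=C+.1345*np.array([np.cos(a+t),np.sin(a+t)])-p[:2]
    print(round(t,3),np.round(M.T@np.r_[q,0]/.15,3)[:2])
E
python3 arc.py "np.arange(1,10)*.06"
```

```text
angle 0.0032412480620180872 r 0.13343720559248728 z 0.10237328069664511 [-0.11715264  1.42841467  9.67267733]
0.06 [-0.035 -0.041]
0.12 [-0.076 -0.075]
0.18 [-0.12  -0.107]
0.24 [-0.166 -0.135]
0.3 [-0.213 -0.161]
0.36 [-0.261 -0.184]
0.42 [-0.311 -0.204]
0.48 [-0.362 -0.221]
0.54 [-0.414 -0.235]
```

Keeping it pressed, I'll turn about 0.48 rad.

>>> carry_out([
  [-0.035,-0.04,0,0,-1],
  [-0.076,-0.075,0,0,-1],
  [-0.12,-0.107,0,0,-1],
  [-0.166,-0.135,0,0,-1],
  [-0.213,-0.161,0,0,-1],
  [-0.261,-0.184,0,0,-1],
  [-0.311,-0.204,0,0,-1],
  [-0.362,-0.221,0,0,-1],
  [-0.362,-0.221,0,0,-1],
])

```text
clock: 6.2
position: [0.5164, -0.1559, 0.1025]
ee_rot: [0.208, 0.978, -0.0, 0.001]
ft_force: [0.9, -0.5, 8.3]
grip_width: -0.0
grasp_force: 4.4
```

```bash
cat > look.py <<'E'
from h import *
C=np.array([.6037,-.0531])
for n in("wrist","scene"):
    c=camera(n)
    for q in("pad","bowl"):
        for b in outline_of(q,c)[:4]:
            P,u,v=world(c,b["region"]); s=(P[:,2]>.07)&(P[:,2]<.14)
            if s.sum()<20: continue
            (x,y),r=cv2.minEnclosingCircle(P[s][:,:2].astype(np.float32))
            print(n,q,round(b["conf"],2),np.round([x,y,r],4),"ang",round((np.arctan2(y-C[1],x-C[0])-np.radians(201.6))%(2*np.pi),3),np.percentile(P[s][:,2],[10,50,95]).round(4))
    save(c,n+"_%d"%c["shot"]); print(c["shot"])
E
python3 look.py; python3 arc.py "np.arange(1,10)*.04"
```

```text
wrist pad 0.95 [ 0.5144 -0.1537  0.0319] ang 0.468 [0.0791 0.0805 0.0901]
wrist bowl 0.81 [ 0.5967 -0.0297  0.0673] ang 4.628 [0.082  0.1033 0.1207]
7
scene pad 0.69 [ 0.5152 -0.1544  0.0342] ang 0.476 [0.079  0.0849 0.0909]
scene pad 0.69 [0.4955 0.3528 0.0619] ang 4.596 [0.0716 0.0789 0.0892]
scene bowl 0.75 [ 0.5997 -0.0527  0.0491] ang 5.8 [0.0853 0.1041 0.1207]
8
angle 0.48845097779874935 r 0.13489370587271537 z 0.10265589804641768 [ 1.34995069e-03 -1.10415535e+00  9.34961917e+00]
0.04 [-0.035 -0.007]
0.08 [-0.07  -0.015]
0.12 [-0.106 -0.022]
0.16 [-0.141 -0.027]
0.2 [-0.177 -0.031]
0.24 [-0.212 -0.033]
0.28 [-0.248 -0.034]
0.32 [-0.284 -0.034]
0.36 [-0.32  -0.032]
```

The turntable is at about 0.47. I'll ease up about 6 mm so the pin rides under the plate, then push slowly on the rim.

>>> carry_out([
  [0,0,-0.04,0,-1],
  [-0.035,-0.007,-0.04,0,-1],
  [-0.07,-0.015,-0.04,0,-1],
  [-0.106,-0.022,-0.04,0,-1],
  [-0.141,-0.027,-0.04,0,-1],
  [-0.177,-0.031,-0.04,0,-1],
  [-0.212,-0.033,-0.04,0,-1],
  [-0.212,-0.033,-0.04,0,-1],
])

```text
clock: 7.5
position: [0.5423, -0.1729, 0.1074]
ee_rot: [0.208, 0.978, -0.0, -0.0]
ft_force: [1.2, 0.8, -0.2]
grip_width: -0.001
grasp_force: 0.0
```

```bash
python3 look.py; python3 arc.py "np.arange(1,10)*.03"
```

```text
wrist pad 0.65 [ 0.5292 -0.1647  0.0322] ang 0.605 [0.0832 0.0844 0.0942]
wrist bowl 0.62 [ 0.5967 -0.0504  0.0523] ang 5.537 [0.0804 0.1011 0.1209]
9
scene pad 0.67 [ 0.5303 -0.1629  0.033 ] ang 0.604 [0.0829 0.0873 0.0945]
scene bowl 0.6 [ 0.5891 -0.088   0.0846] ang 0.798 [0.0854 0.1046 0.1215]
10
angle 0.7188968004695551 r 0.13460785055353217 z 0.10785631299628698 [-0.31060728  0.27424438  0.44290743]
0.03 [-0.027 -0.   ]
0.06 [-0.054 -0.001]
0.09 [-0.081 -0.   ]
0.12 [-0.108  0.001]
0.15 [-0.134  0.003]
0.18 [-0.161  0.006]
0.21 [-0.188  0.01 ]
0.24 [-0.214  0.014]
0.27 [-0.241  0.02 ]
```

>>> carry_out([
  [-0.027,0,0,0,-1],
  [-0.054,0,0,0,-1],
  [-0.081,0,0,0,-1],
  [-0.108,0,0,0,-1],
  [-0.134,0.003,0,0,-1],
  [-0.143,0.004,0,0,-1],
  [-0.152,0.005,0,0,-1],
  [-0.152,0.005,0,0,-1],
])

```text
clock: 8.8
position: [0.5644, -0.1814, 0.1087]
ee_rot: [0.208, 0.978, 0.0, 0.001]
ft_force: [-0.8, 0.5, 6.2]
grip_width: 0.001
grasp_force: 4.3
```

```bash
python3 look.py; python3 arc.py "np.arange(1,6)*.02"
```

```text
wrist pad 0.88 [ 0.5529 -0.1741  0.0356] ang 0.796 [0.0851 0.0862 0.0961]
wrist bowl 0.61 [ 0.6254 -0.057   0.0739] ang 2.588 [0.0784 0.0988 0.121 ]
11
scene pad 0.58 [ 0.553  -0.1767  0.0337] ang 0.805 [0.0846 0.09   0.0962]
scene bowl 0.88 [ 0.5962 -0.0849  0.0781] ang 0.961 [0.0859 0.1048 0.1211]
12
angle 0.8963242147028947 r 0.13414484099658897 z 0.10869471708543109 [-0.38886628  2.30472319  6.54065766]
0.02 [-0.018 -0.   ]
0.04 [-0.036  0.003]
0.06 [-0.053  0.006]
0.08 [-0.071  0.009]
0.1 [-0.089  0.013]
```

The vertical force jumped to 6.5 N with the floor above ride height, so the pin has entered the hole. I'll back off the rim slightly and lift straight up.

>>> carry_out([
  [0.01,0,-0.03,0,-1],
  [0.02,0,-0.08,0,-1],
  [0.02,0,-0.15,0,-1],
  [0.02,0,-0.4,0,-1],
  [0.02,0,-0.7,0,-1],
  [0.02,0,-0.9,0,-1],
  [0.02,0,-0.9,0,-1],
  [0.02,0,-0.9,0,-1],
  [0.02,0,-0.9,0,-1],
])

```text
clock: 10.22
position: [0.56, -0.1799, 0.2418]
ee_rot: [0.208, 0.978, -0.0, -0.001]
ft_force: [0.1, -0.4, -1.0]
grip_width: 0.001
grasp_force: 0.0
```

```bash
python3 look.py; python3 arc.py "[0]"; ls pics
```

```text
wrist pad 0.65 [ 0.551  -0.1745  0.0344] ang 0.784 [0.0905 0.0916 0.1015]
wrist bowl 0.91 [ 0.6153 -0.0423  0.0683] ang 3.512 [0.0758 0.0959 0.1213]
13
scene pad 0.62 [ 0.5507 -0.1748  0.0338] ang 0.783 [0.0904 0.0939 0.1022]
scene pad 0.54 [ 0.5938 -0.087   0.1316] ang 0.91 [0.0706 0.072  0.0976]
scene bowl 0.59 [ 0.6006 -0.0563  0.0502] ang 0.43 [0.0866 0.105  0.121 ]
14
angle 0.8651433381549145 r 0.13414937996254905 z 0.24250202457984846 [ 0.7378535  -0.18401702 -0.33646886]
0 [-0.    -0.002]
a.png
scene0.png
scene_10.png
scene_12.png
scene_14.png
scene_8.png
top0.png
w.png
wrist_11.png
wrist_13.png
wrist_7.png
wrist_9.png
```

View pics/wrist_13.png

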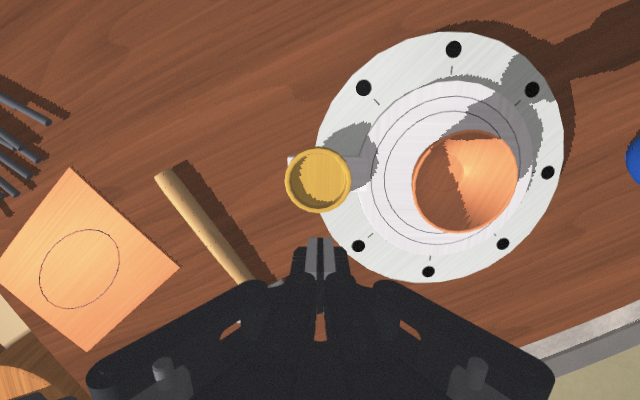

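The pad at (318,180) is up at the next hole, with the hole it left free at (364,88). The bowl at (466,182) is still in place, and the hand is clear.

```bash
python3 -c "from workcell import ticket; print(ticket.hand_in())"
```

```text
the job is handed in; nothing more can be done
None
```

I turned the turntable counter-clockwise to the very next hole (measured 0.784 rad) and let the plunger spring up to lock it; the bowl is still in place, the hand is clear, and the job is handed in (no verdict was returned).

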